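# Hang the magnifier on the balance arm over the star medal

### The arm

A 7-joint arm with a two-finger parallel gripper is mounted at the origin on the work surface. World frame = base frame: x ahead of the robot, y to its left, z up, the work surface at z = 0. Lengths are in mm, angles in rad, forces in N, time in s.
With the tool pointing down it reaches from about 400 to 875 mm from the base axis. Payload 6.5 kg.
Tool frame: the origin (TCP) lies at the very end of the fingers, on their centre line; the grasp point (between the pads) lies 19 mm behind it; z points along the fingers, y is the line along which they close (so a half turn about z gives the same grasp; the last joint's range is limited). The gripper opens to 88 mm and grips with 3 to 60 N. Pads are 18 mm wide; open, the fingers measure 123 mm over their backs; the gripper's body (75 mm by 187 mm) begins 45 mm behind the grasp point.
Start: joints at [1.24, 0.536, -0.004, 1.538, 0.003, 1.067, -0.071], TCP at [170.112, -627.337, 238.716] pointing down, gripper open.
Joint ranges: [-2.7, 2.7], [-0.37, 2.16], [-1.27, 1.26], [0.24, 2.4], [-1.31, 4.45], [0.19, 1.91], [-2.76, 2.76]. Speed limits (rad/s): [2.39, 2.39, 3.14, 3.14, 3.14, 3.14, 3.14].

### API

Orientations are given as a unit quaternion [w, x, y, z].
In Python, from cell import r gives the robot as it stands.
- The arm moves only by the tool play_rows, never from a script. Its argument "increments" is a list of rows, each an object of numbers: "tx", "ty", "tz": the shift along the tool's x, y, z in cm; "rx", "ry", "rz": the turn, a rotation vector about the tool's x, y, z in rad; "grip": the closure in counts, from 0 (fully open) to 255 (shut). A call has 1 to 12 rows; each row shifts and turns the commanded pose from where the row before left it, along the tool's axes as they then stand; what a row does not reach is not made up. A row lasts 1/10 s, in which the tool goes at most 50 mm and 8.59 degrees, less where a joint would pass 70% of its speed; a pose out of reach is approached as far as the arm can. A call with a gripper value outside its range is refused whole. The fingers move at their own pace and stop on an object; the grip force is fixed at half the most. Time passes only in rows, so rows that do not move let the fingers close. It gives the time, the measured TCP pose, the force, the opening and the grip force at its end, in the units of the state.
- r.get_state(): the state, without advancing time (a new reading comes with each control period).
- r.capture(name): name is "scene" or "top" or "wrist"; returns a dict with "color" (480x640x3 uint8, red, green, blue), "K" (3x3 intrinsics, pixels), "rvec" (rotation vector, rad) and "tvec" (3), from world to camera coordinates, as OpenCV has them. Camera axes: x right, y down, z forward; pixel columns grow to the right and rows downward; lengths in mm; the calibration is good to about 2 mm. A picture is of the moment at which its call begins. There is no depth.
- r.hand_in(): hands the job in; it is judged then, once.
The state is a dict: "time": time; "qpos": joint angles; "dq": joint speeds; "effort": joint torques, N m; "position": TCP position; "eef_rot": TCP orientation; "wrist_force": force on the tool from outside, world axes, zero at the start; "moment": the same for the moment, N m; "gripper_width": opening from 0.0 (shut) to 1.0 (fully open); "grasp_force": force on a finger pad.
Only numpy, scipy, OpenCV 4.12 (cv2) and the standard library are available. Lean on these libraries where they do the work, as an engineer would, in place of code of your own. Each camera call takes 0.05 s, during which the arm holds its last target. There are 200 camera calls.

### The job

Pick up the hanging magnifier by its handle, hang its wire bail in the saddle of the spring-balanced swing arm, and leave it hanging free, centred over the star-shaped medal so that the medal can be examined. The arm sinks under the weight: keep hold until it has sunk and settled and carries the whole weight, so that it neither drops nor springs up when you let go; do not push it down on its lower stop or press hard on it, and leave the other things on the table where they are.

Things in the scene. Friction and masses are not known exactly. Their poses are not given: they have to be found in the camera images.
- handle (a point): Centre of the loose magnifier's upright handle: black square bar 14 x 14 mm, 52 mm tall, its faces looking along local x and y (z up), on an 8 mm neck above the middle of the wire bail. Standing on its lens on the table, this centre is 137 mm up. The magnifier weighs 0.19 to 0.61 kg, not known beforehand.
- crossbar (a point): Middle of the crossbar of the magnifier's bail: an upright inverted U of 8 mm steel rod in the local y-z plane, 66 mm wide inside; the crossbar lies along local y. This point is 42 mm below the handle's centre and 95 mm above the underside of the lens. The bail is open from crossbar to lens.
- lens (a point): Centre of the magnifier's lens, a flat round glass in a dark ring, 86 mm across and 12 mm thick, level below the bail, on its axis 131 mm below the handle's centre.
- saddle (a point): Where the crossbar's middle lies when hung: V trough at the balance arm's tip, open upward, 34 mm wide along local y (crossbar's direction). Floor 18 mm long, 4 mm below this point, sloping walls to 15 mm above it and, outward, 24 mm beyond it. Local x points along the arm to the post. Bring the bail from beyond the tip towards the post: lens under the arm, crossbar over the wall.
- post: Fixed post of the balance arm on a dark 110 mm square foot; origin on the table on the post's vertical axis, about which the arm swings. The saddle is about 240 mm from this axis; the tilting pivot is on it, 225 mm up. The arm is an aluminium bar 14 mm wide, its underside 20 mm below the line from pivot to saddle.
- swing (a joint): Swing of the arm about the vertical post axis, rad, positive turns counter-clockwise from above, limits -0.95 to 0.95. At 0 the arm points along the post's -x. It moves with slight friction (about 0.5 N at the saddle) and stays where it is left.
- balance (a joint): Sinking of the arm on its sprung horizontal pivot, rad: 0 = unloaded rest, the arm rising 0.2 rad to its tip; positive = tip sinks; lower stop at 0.56. Spring about 55 N per metre at the saddle: the load sinks it some 30 to 110 mm (0.14 to 0.46 rad) according to its weight. Lightly damped, it bobs for about a second.
- star_medal (a point): Centre of the top of the star-shaped (five-pointed) medal on the round dark wood stand (84 mm across, top of the medal 26 mm above the table). Fixed. The other stand, square with a round medal, is not to be used. Which is left and which is right varies; both lie under the path of the saddle, within about 10 mm.
- square_stand: Square dark wood stand 74 x 74 x 20 mm with a round medal, fixed; origin under its centre. Bystander.
- capsule: White round coin capsule, 40 mm across, 16 mm tall, between the two stands; loose bystander, origin under its centre.
- coin: Brass coin lying flat, 32 mm across, 5 mm thick; loose bystander.
- ring_box: Small presentation box 55 x 55 x 43 mm; loose bystander at the left.
- polish: Amber bottle 44 mm across, 90 mm tall; loose bystander at the left.
- loupe: Black eyepiece 38 mm across, 42 mm tall; loose bystander at the right.
- cup: White cup 72 mm across, 80 mm tall; loose bystander at the right.
- magnifier: The magnifier as a whole; origin under the centre of its lens.
There are look-alikes about, which are no part of the job. There is more than one size of the magnifier; the job needs the smallest.

How it is judged (in metres and radians):
On the way, in this order (a step that is already met when the one before it is completed fails the run):
1. the magnifier is lifted clear of the table, held (height (world z) of lens above 0.04 m and contact force between the fingers and magnifier above 0.5 N), for 0.2 s.
2. the crossbar lies in the saddle, the arm has sunk under it by more than 0.1 rad and is steady, and the magnifier is still held (distance between crossbar and saddle below 0.015 m and value of joint balance above 0.1 rad and velocity of joint balance between -0.15 and 0.15 rad/s and contact force between the fingers and magnifier above 0.5 N), for 0.2 s.
At the end, for the whole second after the job is handed in: The magnifier hangs released and at rest in the saddle (crossbar's middle within 15 mm of the saddle point, lens within 0.2 rad of level, arm sunk by more than 0.1 rad), the lens centre within 25 mm of the star medal's centre seen from above (distance between crossbar and saddle below 0.015 m and horizontal distance between lens and star_medal below 0.025 m and angle between lens's own z axis and vertical below 0.2 rad and value of joint balance above 0.1 rad and velocity of joint balance between -0.08 and 0.08 rad/s and linear speed of magnifier below 0.03 m/s); the robot touches nothing.
It fails at once if the arm drops or springs up (faster than 0.25 rad/s) while the magnifier is not held (contact force between the fingers and magnifier below 0.05 N and (velocity of joint balance above 0.25 rad/s or velocity of joint balance below -0.25 rad/s)).
It fails at once if the arm is pushed down on its lower stop (value of joint balance above 0.54 rad).
It fails at once if the magnifier is pressed on the arm with more than 15 N (contact force between magnifier and post above 15 N).
It fails at once if another loose thing is moved by more than 30 mm (distance of any of capsule, coin, ring_box, polish, loupe, cup from where it was at the start of the episode above 0.03 m).
It also fails if it takes over 67 s, if anything falls off the work surface, if the arm or the gripper's body presses on something with over 40 N, if the wrist force passes 120 N, or if a joint passes its speed limit or range.

## Working session

There is one attempt and no reset: what is moved stays moved. The work goes in short steps, Python scripts to look and compute and a tool call to move; the robot and the scene stay as the last step left them, time stands still between calls to the robot, and variables do not carry over. Pictures are saved under pics/ and viewed, at most 12 in all, crops included, and the job is handed in when it is done.

Besides the shell and the picture viewer there is one more tool, called in YAML: its name, and indented under it one key for each argument. play_rows: Moves the arm, as the interface text tells. Its arguments: {"type":"object","properties":{"increments":{"type":"array","items":{"type":"object","properties":{"tx":{"type":"number"},"ty":{"type":"number"},"tz":{"type":"number"},"rx":{"type":"number"},"ry":{"type":"number"},"rz":{"type":"number"},"grip":{"type":"number"}}}}},"required":["increments"]}

```bash
mkdir -p pics; ls; cat > h.py <<'E'
import numpy as np, cv2, json
from cell import r
def cap(n,f):
    c=r.capture(n); cv2.imwrite(f'pics/{f}.png',c['color'][:,:,::-1])
    np.savez(f'pics/{f}.npz',K=c['K'],rvec=c['rvec'],tvec=c['tvec']); return c
def ray(f,u,v):
    c=np.load(f'pics/{f}.npz'); R=cv2.Rodrigues(c['rvec'].astype(float))[0]; t=c['tvec'].reshape(3)
    d=R.T@np.linalg.inv(c['K'])@np.array([u,v,1.]); return -R.T@t,d
def atz(f,u,v,z):
    o,d=ray(f,u,v); return o+d*(z-o[2])/d[2]
def proj(f,P):
    c=np.load(f'pics/{f}.npz'); return cv2.projectPoints(np.array(P,float).reshape(-1,1,3),c['rvec'].astype(float),c['tvec'].astype(float),c['K'],None)[0].reshape(-1,2)
def tri(*obs):
    A=np.zeros((3,3));b=np.zeros(3)
    for f,u,v in obs:
        o,d=ray(f,u,v); d/=np.linalg.norm(d); M=np.eye(3)-np.outer(d,d); A+=M;b+=M@o
    return np.linalg.solve(A,b)
E
python3 - <<'E'
from h import *
cap('scene','s1');cap('top','t1')
print(r.get_state())
for f in('s1','t1'): print(ray(f,320,240))
E
```

```text
pics
{'time': 0.1, 'qpos': array([ 1.23976715,  0.53709418, -0.00445053,  1.53870151,  0.00258354,
        1.06735204, -0.07123859]), 'dq': array([-0.00031272, -0.0022801 ,  0.00110041, -0.00146036, -0.00115465,
        0.00039743,  0.00027138]), 'effort': array([ 2.57017549e-03, -5.72072732e+01,  9.93687250e-01, -2.52224761e+01,
       -5.61896700e-02,  1.34558341e-02,  6.89245098e-05]), 'position': array([ 169.99336039, -626.82072766,  237.95254221]), 'eef_rot': array([-7.60248719e-04,  9.91243367e-01,  1.32045400e-01, -1.48842489e-04]), 'wrist_force': array([-0.52976009, -0.28272376, -0.98630081]), 'moment': array([-0.00910762, -0.01753646, -0.00703326]), 'grasp_force': 0.0, 'gripper_width': 0.9961188648931011}
(array([ 962.25199431, -362.58552787, 1026.33559742]), array([-0.39033887,  0.35347719, -0.85013789]))
(array([ 487.91677616,  -28.18501109, 1529.07494944]), array([ 0.04386629,  0.02764859, -0.99868837]))
```

View pics/s1.png

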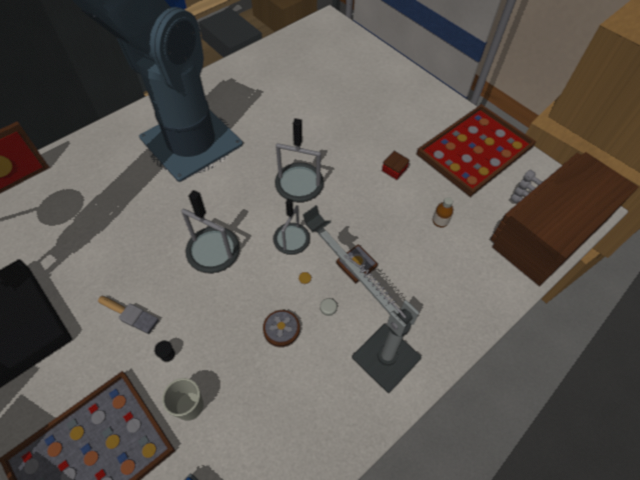

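View pics/t1.png

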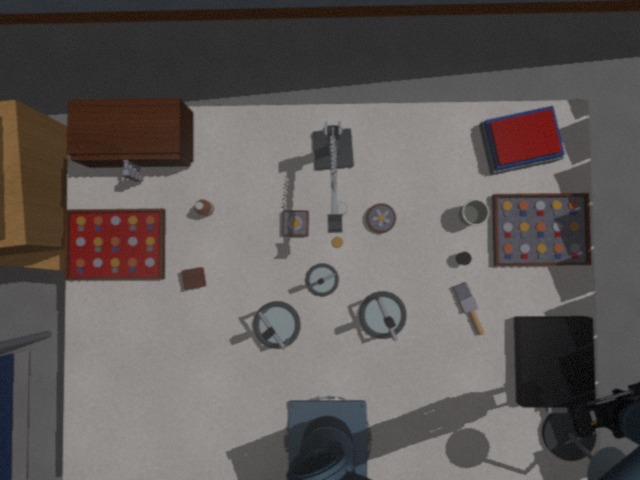

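The magnifiers appear at top-view pixels (322,280), (276,325) and (382,315). The one at (322,280), scene (292,238), is visibly the smallest and fits the description. The star stand is the round one at top (380,218), scene (281,326). The saddle is at top (334,223). I'll confirm with enlarged crops.

```bash
python3 - <<'E'
import cv2,numpy as np
s=cv2.imread('pics/s1.png');t=cv2.imread('pics/t1.png')
a=cv2.resize(s[190:265,255:355],(800,600),interpolation=cv2.INTER_CUBIC); a=cv2.resize(s[195:265,260:330],(400,400),interpolation=cv2.INTER_CUBIC)
b=cv2.resize(t[260:300,300:340],(400,400),interpolation=cv2.INTER_CUBIC)
c=cv2.resize(t[200:240,315:355],(200,200),interpolation=cv2.INTER_CUBIC)
d=cv2.resize(t[198:238,360:400],(200,200),interpolation=cv2.INTER_CUBIC)
e=cv2.resize(t[125:165,313:353],(200,200),interpolation=cv2.INTER_CUBIC)
f=cv2.resize(s[305:345,260:300],(200,200),interpolation=cv2.INTER_CUBIC)
cv2.imwrite('pics/c1.png',np.vstack([np.hstack([a,b]),np.hstack([c,d,e,f])]))
E
```

```text
(no output)
```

View pics/c1.png

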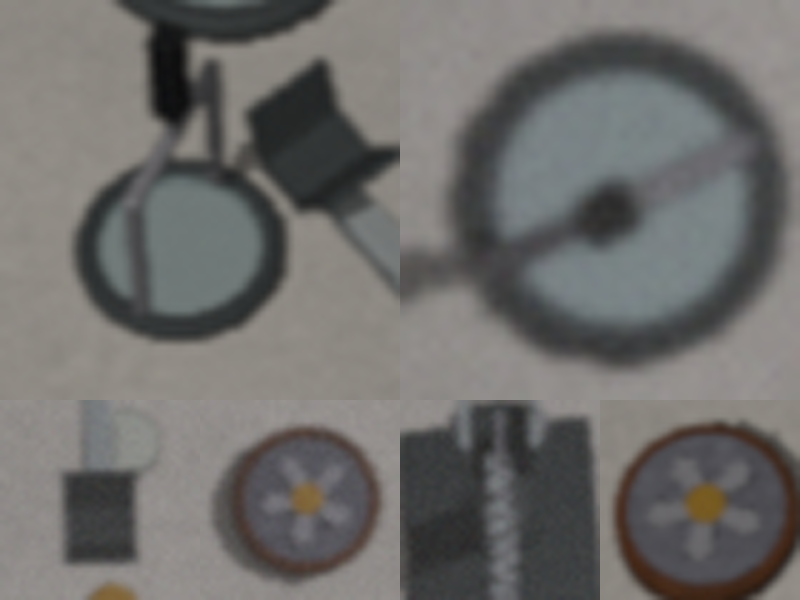

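The crop confirms the smallest magnifier, with its bail spanning top (309,286) to (335.5,274.5). It also shows the five-pointed star, top (381.4,218), and the saddle trough, top centre (335,223).

```bash
python3 - <<'E'
from h import *
np.set_printoptions(precision=1,suppress=True)
print('lens top',atz('t1',322,279.8,12),'scene',atz('s1',291.9,238.8,12))
print('lens diam',np.linalg.norm(atz('t1',305.5,279.8,8)-atz('t1',338.5,279.8,8)), 'big', np.linalg.norm(atz('t1',253,325,8)-atz('t1',300,325,8)))
print('handle',atz('t1',320.5,281.3,163),tri(('t1',320.5,281.3),('s1',289.4,207.6)))
print('bail ends',atz('t1',335.5,274.5,95),atz('t1',309,286.2,95))
print('star',atz('t1',381.4,218,26),atz('s1',281.3,325.8,26))
print('saddle',atz('t1',335,223,275),tri(('t1',335,223),('s1',260+310/5.714,195+140/5.714)))
print('foot',atz('t1',333,149.5,5),atz('s1',387,357,5))
print('pivot',atz('t1',333,130,225))
E
```

```text
lens top [442.8   9.   12. ] scene [448.8   8.   12. ]
lens diam 92.84590533525744 big 132.28942461739305
handle [443.5   9.1 163. ] [442.9  10.2 136.8]
bail ends [459. -29.  95.] [428.5  41.5  95. ]
star [ 613.9 -158.2   26. ] [ 616.6 -156.9   26. ]
saddle [582.4 -28.7 275. ] [580.6 -30.3 282.3]
foot [812.9 -24.8   5. ] [814.5 -21.7   5. ]
pivot [814.1 -25.7 225. ]
```

The checks hold: handle height 137 mm, lens diameter near 86 mm, and saddle and star both about 240 mm from the post at (814,-24). The star needs a swing of about 0.59 rad. I'll first swing the empty arm over the star by straddling its bar, then fetch the magnifier.

play_rows:
  increments:
    - {"tx": 3.3,"ty": -2.5,"tz": -0.6,"grip": 151}
    - {"tx": 3.3,"ty": -2.5,"tz": -0.6,"grip": 151}
    - {"tx": 3.3,"ty": -2.5,"tz": -0.6,"grip": 151}
    - {"tx": 3.3,"ty": -2.5,"tz": -0.6,"grip": 151}
    - {"tx": 3.3,"ty": -2.5,"tz": -0.6,"grip": 151}
    - {"tx": 3.3,"ty": -2.5,"tz": -0.6,"grip": 151}
    - {"tx": 3.3,"ty": -2.5,"tz": -0.6,"grip": 151}
    - {"tx": 3.3,"ty": -2.5,"tz": -0.6,"grip": 151}
    - {"tx": 3.3,"ty": -2.5,"tz": -0.6,"grip": 151}
    - {"tx": 3.3,"ty": -2.5,"tz": -0.6,"grip": 151}
    - {"tx": 3.3,"ty": -2.5,"tz": -0.6,"grip": 151}
    - {"tx": 3.3,"ty": -2.5,"tz": -0.6,"grip": 151}

```text
invalid input
```

```bash
cat >> h.py <<'E'
def to(x,y,z,psi):
    """deltas in tool axes (cm) and rz to reach pose, from measured"""
    s=r.get_state(); p=s['position']; w,a,b,c=s['eef_rot']
    from scipy.spatial.transform import Rotation as Ro
    M=Ro.from_quat([a,b,c,w]).as_matrix(); ps=np.arctan2(M[1,0],M[0,0])
    d=M.T@(np.array([x,y,z])-p)/10
    print('t',round(s['time'],2),'p',p.round(1),'psi',round(ps,3),'zax',M[:,2].round(3),'F',s['wrist_force'].round(2),'w',round(s['gripper_width']*88,1),'g',round(s['grasp_force'],1),'| d',d.round(2),'rz',round(ps-psi,3))
E
python3 -c "
from h import *
to(624,-27,338,.02)"
```

```text
t 0.1 p [ 170.  -626.8  238. ] psi 0.265 zax [-0.     0.001 -1.   ] F [-0.53 -0.28 -0.99] w 87.7 g 0.0 | d [ 59.52 -46.02  -9.94] rz 0.245
```

play_rows:
  increments:
    - {"tx": 3.3,"ty": -2.5,"tz": -0.6,"rx": 0,"ry": 0,"rz": 0,"grip": 151}

```text
time: 0.2
position: [190.4, -596.9, 243.3]
eef_rot: [-0.0, 0.992, 0.128, -0.002]
wrist_force: [-0.1, -0.1, 0.2]
gripper_width: 0.93
grasp_force: 0.0
```

```bash
python3 -c "
from h import *
to(624,-27,338,.02)"
```

```text
t 0.2 p [ 190.4 -596.9  243.3] psi 0.257 zax [-0.004 -0.    -1.   ] F [-0.14 -0.06  0.24] w 81.8 g 0.0 | d [ 56.39 -44.1   -9.66] rz 0.237
```

play_rows:
  increments:
    - {"tx": 3.3,"ty": -2.55,"tz": -0.6,"rx": 0,"ry": 0,"rz": 0,"grip": 151}
    - {"tx": 3.3,"ty": -2.55,"tz": -0.6,"rx": 0,"ry": 0,"rz": 0,"grip": 151}
    - {"tx": 3.3,"ty": -2.55,"tz": -0.6,"rx": 0,"ry": 0,"rz": 0,"grip": 151}
    - {"tx": 3.3,"ty": -2.55,"tz": -0.6,"rx": 0,"ry": 0,"rz": 0,"grip": 151}
    - {"tx": 3.3,"ty": -2.55,"tz": -0.6,"rx": 0,"ry": 0,"rz": 0,"grip": 151}
    - {"tx": 3.3,"ty": -2.55,"tz": -0.6,"rx": 0,"ry": 0,"rz": 0,"grip": 151}
    - {"tx": 3.3,"ty": -2.55,"tz": -0.6,"rx": 0,"ry": 0,"rz": 0,"grip": 151}
    - {"tx": 3.3,"ty": -2.55,"tz": -0.6,"rx": 0,"ry": 0,"rz": 0,"grip": 151}
    - {"tx": 3.3,"ty": -2.55,"tz": -0.6,"rx": 0,"ry": 0,"rz": 0,"grip": 151}
    - {"tx": 3.3,"ty": -2.55,"tz": -0.6,"rx": 0,"ry": 0,"rz": 0,"grip": 151}
    - {"tx": 3.3,"ty": -2.55,"tz": -0.6,"rx": 0,"ry": 0,"rz": 0,"grip": 151}
    - {"tx": 3.3,"ty": -2.55,"tz": -0.6,"rx": 0,"ry": 0,"rz": 0,"grip": 151}

```text
time: 1.4
position: [498.0, -194.1, 316.8]
eef_rot: [-0.0, 0.991, 0.132, -0.0]
wrist_force: [0.3, -0.3, -0.3]
gripper_width: 0.41
grasp_force: 0.0
```

play_rows:
  increments:
    - {"tx": 3.3,"ty": -2.55,"tz": -0.5,"rx": 0,"ry": 0,"rz": 0,"grip": 151}
    - {"tx": 3.3,"ty": -2.55,"tz": -0.5,"rx": 0,"ry": 0,"rz": 0,"grip": 151}
    - {"tx": 3.3,"ty": -2.55,"tz": -0.5,"rx": 0,"ry": 0,"rz": 0,"grip": 151}
    - {"tx": 3.3,"ty": -2.55,"tz": -0.5,"rx": 0,"ry": 0,"rz": 0,"grip": 151}
    - {"tx": 3.3,"ty": -2.55,"tz": -0.5,"rx": 0,"ry": 0,"rz": 0,"grip": 151}
    - {"tx": 0,"ty": 0,"tz": 0,"rx": 0,"ry": 0,"rz": 0.12,"grip": 151}
    - {"tx": 0,"ty": 0,"tz": 0,"rx": 0,"ry": 0,"rz": 0.12,"grip": 151}
    - {"tx": 0,"ty": 0,"tz": 0,"rx": 0,"ry": 0,"rz": 0,"grip": 151}

```text
time: 2.2
position: [623.2, -29.1, 341.1]
eef_rot: [0.0, 1.0, 0.012, -0.001]
wrist_force: [-0.1, -0.7, 0.2]
gripper_width: 0.41
grasp_force: 0.0
```

```bash
python3 - <<'E'
from h import *
cap('wrist','w1')
to(624,-27,238,.02)
print(proj('w1',[(624,-28.5,257),(581,-29.5,273)]))
E
```

```text
t 2.25 p [623.1 -29.3 341.3] psi 0.027 zax [-0.001 -0.    -1.   ] F [-0.03 -0.01 -0.22] w 36.0 g 0.0 | d [ 0.1  -0.23 10.33] rz 0.007
[[321.12309333 248.44631949]
 [321.09679178 325.42352501]]
```

View pics/w1.png

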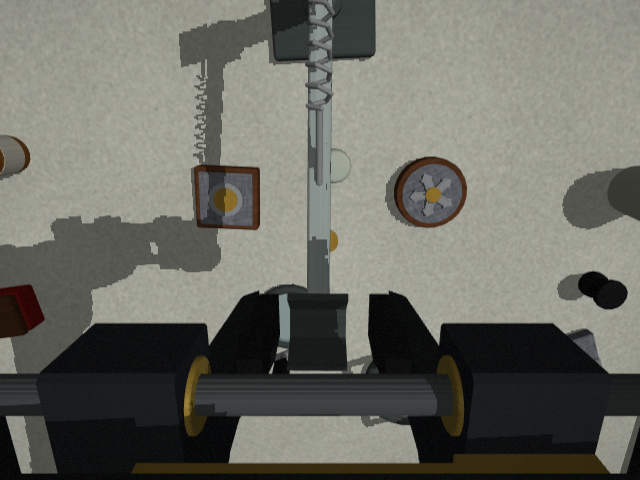

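The wrist view shows the arm bar at column 319, between the fingers (279 and 369). The saddle is around (318,330), the star at (431,195), and all of these match the estimates. I'll descend astride the bar.

play_rows:
  increments:
    - {"tx": 0,"ty": -0.2,"tz": 2.6,"rx": 0,"ry": 0,"rz": 0,"grip": 151}
    - {"tx": 0,"ty": 0,"tz": 2.6,"rx": 0,"ry": 0,"rz": 0,"grip": 151}
    - {"tx": 0,"ty": 0,"tz": 2.6,"rx": 0,"ry": 0,"rz": 0,"grip": 151}
    - {"tx": 0,"ty": 0,"tz": 2.5,"rx": 0,"ry": 0,"rz": 0,"grip": 151}
    - {"tx": 0,"ty": 0,"tz": 0,"rx": 0,"ry": 0,"rz": 0,"grip": 151}

```text
time: 2.75
position: [620.8, -27.9, 235.2]
eef_rot: [-0.0, 1.0, 0.014, -0.003]
wrist_force: [-1.3, 0.6, -1.1]
gripper_width: 0.406
grasp_force: 0.0
```

```bash
python3 - <<'E'
from h import *
to(624,-27,238,.02)
R=191;off=11
# path of tool centre: per-step deltas in tool frame, chord rotating. final angle incl. offset
sf=.591+off/R
print('final',814-R*np.cos(sf),-24-R*np.sin(sf),sf)
E
```

```text
t 2.75 p [620.8 -27.9 235.2] psi 0.027 zax [-0.007 -0.    -1.   ] F [-1.31  0.59 -1.13] w 35.7 g 0.0 | d [ 0.32 -0.08 -0.29] rz 0.007
final 661.7853501873086 -139.3763423861223 0.6485916230366492
```

play_rows:
  increments:
    - {"tx": 0,"ty": 0.6,"tz": 0,"rx": 0,"ry": 0,"rz": -0.031,"grip": 151}
    - {"tx": 0,"ty": 0.6,"tz": 0,"rx": 0,"ry": 0,"rz": -0.031,"grip": 151}
    - {"tx": 0,"ty": 0.6,"tz": 0,"rx": 0,"ry": 0,"rz": -0.031,"grip": 151}
    - {"tx": 0,"ty": 0.6,"tz": 0,"rx": 0,"ry": 0,"rz": -0.031,"grip": 151}
    - {"tx": 0,"ty": 0.6,"tz": 0,"rx": 0,"ry": 0,"rz": -0.031,"grip": 151}
    - {"tx": 0,"ty": 0.6,"tz": 0,"rx": 0,"ry": 0,"rz": -0.031,"grip": 151}
    - {"tx": 0,"ty": 0.6,"tz": 0,"rx": 0,"ry": 0,"rz": -0.031,"grip": 151}
    - {"tx": 0,"ty": 0.6,"tz": 0,"rx": 0,"ry": 0,"rz": -0.031,"grip": 151}
    - {"tx": 0,"ty": 0.6,"tz": 0,"rx": 0,"ry": 0,"rz": -0.031,"grip": 151}
    - {"tx": 0,"ty": 0.6,"tz": 0,"rx": 0,"ry": 0,"rz": -0.031,"grip": 151}
    - {"tx": 0,"ty": 0.6,"tz": 0,"rx": 0,"ry": 0,"rz": -0.031,"grip": 151}
    - {"tx": 0,"ty": 0.6,"tz": 0,"rx": 0,"ry": 0,"rz": -0.031,"grip": 151}

```text
time: 3.95
position: [638.0, -97.8, 240.4]
eef_rot: [0.0, 0.98, 0.199, 0.001]
wrist_force: [0.6, 1.0, 0.8]
gripper_width: 0.406
grasp_force: 0.3
```

play_rows:
  increments:
    - {"tx": 0,"ty": 0.6,"tz": 0,"rx": 0,"ry": 0,"rz": -0.031,"grip": 151}
    - {"tx": 0,"ty": 0.6,"tz": 0,"rx": 0,"ry": 0,"rz": -0.031,"grip": 151}
    - {"tx": 0,"ty": 0.6,"tz": 0,"rx": 0,"ry": 0,"rz": -0.031,"grip": 151}
    - {"tx": 0,"ty": 0.5,"tz": 0,"rx": 0,"ry": 0,"rz": -0.026,"grip": 151}
    - {"tx": 0,"ty": 0.4,"tz": 0,"rx": 0,"ry": 0,"rz": -0.02,"grip": 151}
    - {"tx": 0,"ty": 0.3,"tz": 0,"rx": 0,"ry": 0,"rz": -0.015,"grip": 151}
    - {"tx": 0,"ty": 0,"tz": 0,"rx": 0,"ry": 0,"rz": 0,"grip": 151}

```text
time: 4.65
position: [650.8, -125.0, 239.2]
eef_rot: [0.0, 0.962, 0.272, 0.0]
wrist_force: [0.0, -0.6, 0.5]
gripper_width: 0.41
grasp_force: 0.0
```

```bash
python3 - <<'E'
from h import *
to(661.8,-139.4,235,.62)
E
```

```text
t 4.65 p [ 650.8 -125.   239.2] psi 0.551 zax [ 0.001 -0.    -1.   ] F [ 0.   -0.61  0.53] w 36.1 g 0.0 | d [0.18 1.8  0.42] rz -0.069
```

play_rows:
  increments:
    - {"tx": 0,"ty": 0.4,"tz": 0,"rx": 0,"ry": 0,"rz": -0.02,"grip": 151}
    - {"tx": 0,"ty": 0.5,"tz": 0,"rx": 0,"ry": 0,"rz": -0.02,"grip": 151}
    - {"tx": 0,"ty": 0.5,"tz": 0,"rx": 0,"ry": 0,"rz": -0.02,"grip": 151}
    - {"tx": 0,"ty": 0.4,"tz": 0,"rx": 0,"ry": 0,"rz": 0,"grip": 151}
    - {"tx": 0,"ty": 0,"tz": 0,"rx": 0,"ry": 0,"rz": 0,"grip": 151}
    - {"tx": 0,"ty": -0.5,"tz": 0,"rx": 0,"ry": 0,"rz": 0,"grip": 151}
    - {"tx": 0,"ty": 0,"tz": -2,"rx": 0,"ry": 0,"rz": 0,"grip": 151}
    - {"tx": 0,"ty": 0,"tz": -3,"rx": 0,"ry": 0,"rz": 0,"grip": 151}
    - {"tx": 0,"ty": 0,"tz": -4,"rx": 0,"ry": 0,"rz": 0,"grip": 0}
    - {"tx": -3,"ty": -3,"tz": -3,"rx": 0,"ry": 0,"rz": 0,"grip": 0}
    - {"tx": -4.5,"ty": -2,"tz": 0,"rx": 0,"ry": 0,"rz": 0,"grip": 0}
    - {"tx": -4.5,"ty": -2,"tz": 0,"rx": 0,"ry": 0,"rz": 0,"grip": 0}

```text
time: 5.85
position: [519.6, -146.2, 358.4]
eef_rot: [0.001, 0.953, 0.302, 0.001]
wrist_force: [0.9, 0.0, 0.2]
gripper_width: 0.75
grasp_force: 0.0
```

```bash
python3 - <<'E'
from h import *
to(443,9.5,250,.408)
E
```

```text
t 5.85 p [ 519.6 -146.2  358.4] psi 0.613 zax [ 0.002 -0.001 -1.   ] F [0.88 0.02 0.2 ] w 66.0 g 0.0 | d [  2.67 -17.16  10.82] rz 0.205
```

play_rows:
  increments:
    - {"tx": 1.1,"ty": -3.1,"tz": 2.1,"rx": 0,"ry": 0,"rz": 0,"grip": 0}
    - {"tx": 1.1,"ty": -3.1,"tz": 2.1,"rx": 0,"ry": 0,"rz": 0,"grip": 0}
    - {"tx": 1.1,"ty": -3.1,"tz": 2.1,"rx": 0,"ry": 0,"rz": 0,"grip": 0}
    - {"tx": 1.1,"ty": -3.1,"tz": 2.1,"rx": 0,"ry": 0,"rz": 0,"grip": 0}
    - {"tx": 1.1,"ty": -3.1,"tz": 2.1,"rx": 0,"ry": 0,"rz": 0.1,"grip": 0}
    - {"tx": 0,"ty": 0,"tz": 0,"rx": 0,"ry": 0,"rz": 0.1,"grip": 0}
    - {"tx": 0,"ty": 0,"tz": 0,"rx": 0,"ry": 0,"rz": 0,"grip": 0}

```text
time: 6.55
position: [476.1, 12.5, 252.3]
eef_rot: [0.0, 0.979, 0.205, -0.0]
wrist_force: [-0.7, -0.8, 0.3]
gripper_width: 1.0
grasp_force: 0.0
```

```bash
python3 - <<'E'
from h import *
cap('wrist','w2'); cap('top','t2'); cap('scene','s2')
to(443,9.5,250,.408)
print(proj('w2',[(443,9.5,163),(443,9.5,111),(459,-29,95),(428,41,95)]))
a=cv2.imread('pics/w2.png')
t=cv2.imread('pics/t2.png')[110:250,300:440]; s=cv2.imread('pics/s2.png')[220:380,240:420]
cv2.imwrite('pics/c2.png',np.hstack([cv2.resize(t,(400,400),interpolation=2),cv2.resize(s,(400,400),interpolation=2)]))
E
```

```text
t 6.7 p [477.2  10.9 253. ] psi 0.412 zax [ 0.001 -0.    -1.   ] F [ 0.44 -0.83  0.45] w 88.0 g 0.0 | d [-3.19 -1.25  0.3 ] rz 0.004
[[305.65186511 293.56460578]
 [308.58432829 265.02575222]
 [361.39552538 258.88969102]
 [265.77410651 259.37081836]]
```

View pics/w2.png

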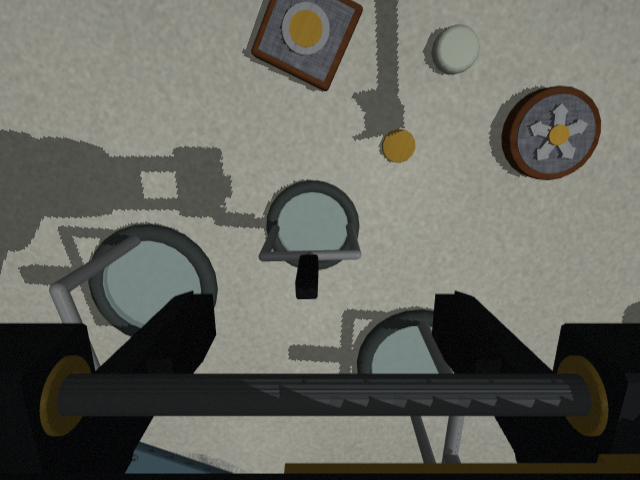

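View pics/c2.png

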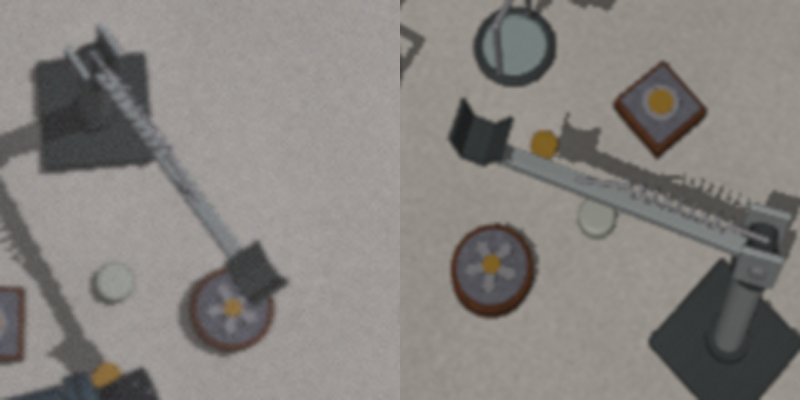

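The wrist view shows the smallest magnifier's handle from (307,298) to (308,257) and its bail from (265,255) to (358,255), square to the tool. The top crop puts the saddle at (389,205), near the star at (381,218) as parallax predicts. Now I'll refine the numbers.

```bash
python3 - <<'E'
from h import *
np.set_printoptions(precision=1,suppress=True)
print('handle top',atz('w2',307,298,163),'xbar',atz('w2',311.5,255,95),'lens',atz('w2',313,224,12))
S=atz('t2',300+255*.35,110+271*.35,275); print('saddle',S, tri(('t2',389.3,204.9),('s2',240+482*.45,220+137*.4)))
d=S-np.array([814,-24,0]); print('r',np.hypot(*d[:2]),'swing',np.arctan2(-d[1],-d[0]))
print('star w2',atz('w2',559,134,26))
to(443,9.5,250,.408)
E
```

```text
handle top [440.5   7.5 163. ] xbar [446.1   8.9  95. ] lens [449.3  11.3  12. ]
saddle [ 623.6 -155.3  275. ] [733.8 -84.  464.5]
r 231.26584558604955 swing 0.6035669979601592
star w2 [ 617.5 -156.9   26. ]
t 6.7 p [477.2  10.9 253. ] psi 0.412 zax [ 0. -0. -1.] F [ 0.4 -0.8  0.5] w 88.0 g 0.0 | d [-3.2 -1.2  0.3] rz 0.004
```

play_rows:
  increments:
    - {"tx": -1.6,"ty": -0.6,"tz": 0,"rx": 0,"ry": 0,"rz": 0,"grip": 0}
    - {"tx": -1.6,"ty": -0.6,"tz": 0,"rx": 0,"ry": 0,"rz": 0,"grip": 0}
    - {"tx": 0,"ty": 0,"tz": 1,"rx": 0,"ry": 0,"rz": 0,"grip": 0}
    - {"tx": 0,"ty": 0,"tz": 2,"rx": 0,"ry": 0,"rz": 0,"grip": 0}
    - {"tx": 0,"ty": 0,"tz": 3,"rx": 0,"ry": 0,"rz": 0,"grip": 0}
    - {"tx": 0,"ty": 0,"tz": 3,"rx": 0,"ry": 0,"rz": 0,"grip": 0}
    - {"tx": 0,"ty": 0,"tz": 2,"rx": 0,"ry": 0,"rz": 0,"grip": 0}
    - {"tx": 0,"ty": 0,"tz": 1,"rx": 0,"ry": 0,"rz": 0,"grip": 0}
    - {"tx": 0,"ty": 0,"tz": 0,"rx": 0,"ry": 0,"rz": 0,"grip": 0}

```text
time: 7.6
position: [442.4, 9.4, 131.5]
eef_rot: [-0.0, 0.979, 0.204, -0.001]
wrist_force: [0.4, -0.0, 0.1]
gripper_width: 1.001
grasp_force: 0.0
```

```bash
python3 - <<'E'
from h import *
to(442.5,9,124,.41)
c=cap('wrist','w3')
E
```

```text
t 7.6 p [442.4   9.4 131.5] psi 0.411 zax [-0.002  0.    -1.   ] F [ 0.45 -0.04  0.13] w 88.1 g 0.0 | d [-0.01  0.04  0.75] rz 0.001
```

View pics/w3.png

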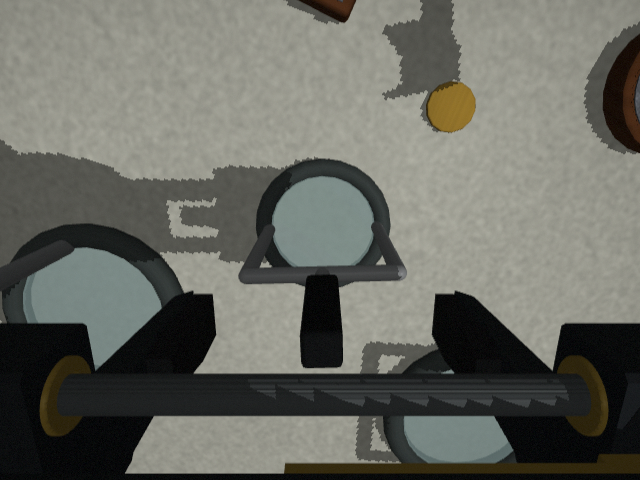

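```bash
python3 - <<'E'
from h import *
print(proj('w3',[(442.4,9.4,163),(442.4,9.4,111),(442.4,9.4,95)]))
print(atz('w3',321.5,357,163),atz('w3',322,273,95),atz('w3',322,215,12))
E
```

```text
[[320.31817487 359.55807038]
 [321.36003688 293.23921978]
 [321.57474939 279.57187598]]
[443.43864646   9.42713686 163.        ] [445.64972682  10.58068214  95.        ] [453.93438445  14.62577166  12.        ]
```

play_rows:
  increments:
    - {"tx": 0.15,"ty": 0,"tz": 0.4,"rx": 0,"ry": 0,"rz": 0,"grip": 0}
    - {"tx": 0,"ty": 0,"tz": 0.3,"rx": 0,"ry": 0,"rz": 0,"grip": 150}
    - {"tx": 0,"ty": 0,"tz": 0,"rx": 0,"ry": 0,"rz": 0,"grip": 200}
    - {"tx": 0,"ty": 0,"tz": 0,"rx": 0,"ry": 0,"rz": 0,"grip": 230}
    - {"tx": 0,"ty": 0,"tz": 0,"rx": 0,"ry": 0,"rz": 0,"grip": 255}
    - {"tx": 0,"ty": 0,"tz": 0,"rx": 0,"ry": 0,"rz": 0,"grip": 255}
    - {"tx": 0,"ty": 0,"tz": 0,"rx": 0,"ry": 0,"rz": 0,"grip": 255}
    - {"tx": 0,"ty": 0,"tz": 0,"rx": 0,"ry": 0,"rz": 0,"grip": 255}

```text
time: 8.45
position: [444.1, 10.2, 125.6]
eef_rot: [0.0, 0.979, 0.204, -0.0]
wrist_force: [-0.4, -0.2, -0.0]
gripper_width: 0.388
grasp_force: 0.0
```

```bash
cat >> h.py <<'E'
def F(n=12):
    a=[]
    for _ in range(n): r.capture('top'); a.append(r.get_state()['wrist_force'])
    a=np.array(a); print('F',a.mean(0).round(2),'sd',a.std(0).round(2))
E
python3 - <<'E'
from h import *
to(442.5,9,124,.41); F(8)
E
```

```text
t 8.45 p [444.1  10.2 125.6] psi 0.411 zax [-0. -0. -1.] F [-0.36 -0.2  -0.04] w 34.2 g 0.0 | d [-0.19  0.05  0.16] rz 0.001
F [-0.19  0.14 -0.45] sd [0.56 0.78 1.04]
```

play_rows:
  increments:
    - {"tx": 0,"ty": 0,"tz": 0,"rx": 0,"ry": 0,"rz": 0,"grip": 255}
    - {"tx": 0,"ty": 0,"tz": 0,"rx": 0,"ry": 0,"rz": 0,"grip": 255}
    - {"tx": 0,"ty": 0,"tz": 0,"rx": 0,"ry": 0,"rz": 0,"grip": 255}

```text
time: 9.15
position: [444.1, 10.3, 125.5]
eef_rot: [-0.0, 0.979, 0.204, -0.0]
wrist_force: [0.6, 1.3, -1.7]
gripper_width: 0.156
grasp_force: 29.9
```

play_rows:
  increments:
    - {"tx": 0,"ty": 0,"tz": -0.5,"rx": 0,"ry": 0,"rz": 0,"grip": 255}
    - {"tx": 0,"ty": 0,"tz": -1.5,"rx": 0,"ry": 0,"rz": 0,"grip": 255}
    - {"tx": 0,"ty": 0,"tz": -2.5,"rx": 0,"ry": 0,"rz": 0,"grip": 255}
    - {"tx": 0,"ty": 0,"tz": -2.5,"rx": 0,"ry": 0,"rz": 0,"grip": 255}
    - {"tx": 0,"ty": 0,"tz": -2.5,"rx": 0,"ry": 0,"rz": 0,"grip": 255}
    - {"tx": 0,"ty": 0,"tz": -2.5,"rx": 0,"ry": 0,"rz": 0,"grip": 255}
    - {"tx": 0,"ty": 0,"tz": -2.5,"rx": 0,"ry": 0,"rz": 0,"grip": 255}
    - {"tx": 0,"ty": 0,"tz": -2.5,"rx": 0,"ry": 0,"rz": 0,"grip": 255}
    - {"tx": 0,"ty": 0,"tz": -2.5,"rx": 0,"ry": 0,"rz": 0,"grip": 255}
    - {"tx": 0,"ty": 0,"tz": -1.5,"rx": 0,"ry": 0,"rz": 0,"grip": 255}
    - {"tx": 0,"ty": 0,"tz": 0,"rx": 0,"ry": 0,"rz": 0,"grip": 255}

```text
time: 10.25
position: [444.8, 10.1, 337.3]
eef_rot: [0.001, 0.979, 0.204, 0.002]
wrist_force: [0.4, 0.4, -4.5]
gripper_width: 0.158
grasp_force: 29.9
```

```bash
python3 - <<'E'
from h import *
to(571,-191,338,.604); F(24)
E
```

```text
t 10.25 p [444.8  10.1 337.3] psi 0.411 zax [ 0.003 -0.    -1.   ] F [ 0.36  0.43 -4.53] w 13.9 g 29.9 | d [ 3.550e+00  2.348e+01 -2.000e-02] rz -0.193
F [-0.03  0.12 -4.56] sd [0.48 0.5  0.49]
```

play_rows:
  increments:
    - {"tx": 0.3,"ty": 1.5,"tz": 0,"rx": 0,"ry": 0,"rz": 0,"grip": 255}
    - {"tx": 0.45,"ty": 2.9,"tz": 0,"rx": 0,"ry": 0,"rz": 0,"grip": 255}
    - {"tx": 0.45,"ty": 3,"tz": 0,"rx": 0,"ry": 0,"rz": 0,"grip": 255}
    - {"tx": 0.45,"ty": 3,"tz": 0,"rx": 0,"ry": 0,"rz": 0,"grip": 255}
    - {"tx": 0.45,"ty": 3,"tz": 0,"rx": 0,"ry": 0,"rz": 0,"grip": 255}
    - {"tx": 0.45,"ty": 3,"tz": 0,"rx": 0,"ry": 0,"rz": 0,"grip": 255}
    - {"tx": 0.45,"ty": 3,"tz": 0,"rx": 0,"ry": 0,"rz": 0,"grip": 255}
    - {"tx": 0.45,"ty": 2.5,"tz": 0,"rx": 0,"ry": 0,"rz": 0,"grip": 255}
    - {"tx": 0.1,"ty": 1.6,"tz": 0,"rx": 0,"ry": 0,"rz": -0.1,"grip": 255}
    - {"tx": 0,"ty": 0,"tz": 0,"rx": 0,"ry": 0,"rz": -0.09,"grip": 255}
    - {"tx": 0,"ty": 0,"tz": 0,"rx": 0,"ry": 0,"rz": 0,"grip": 255}

```text
time: 12.55
position: [570.6, -192.9, 334.8]
eef_rot: [-0.0, 0.955, 0.295, -0.0]
wrist_force: [0.4, -0.0, -4.6]
gripper_width: 0.155
grasp_force: 29.9
```

```bash
python3 - <<'E'
from h import *
to(620.6,-157.4,338,.604)
cap('scene','s4');cap('top','t4');cap('wrist','w4')
a=cv2.imread('pics/s4.png')[170:350,180:360]; w=cv2.imread('pics/w4.png')
cv2.imwrite('pics/c4.png',np.hstack([cv2.resize(a,(400,400),interpolation=2),cv2.resize(w,(400,300),interpolation=3)[:,:].copy() if 0 else cv2.copyMakeBorder(cv2.resize(w,(400,300)),0,100,0,0,0)]))
E
```

```text
t 12.55 p [ 570.6 -192.9  334.8] psi 0.6 zax [-0.001  0.    -1.   ] F [ 0.41 -0.01 -4.57] w 13.7 g 29.9 | d [ 6.14 -0.11 -0.33] rz -0.004
```

View pics/c4.png

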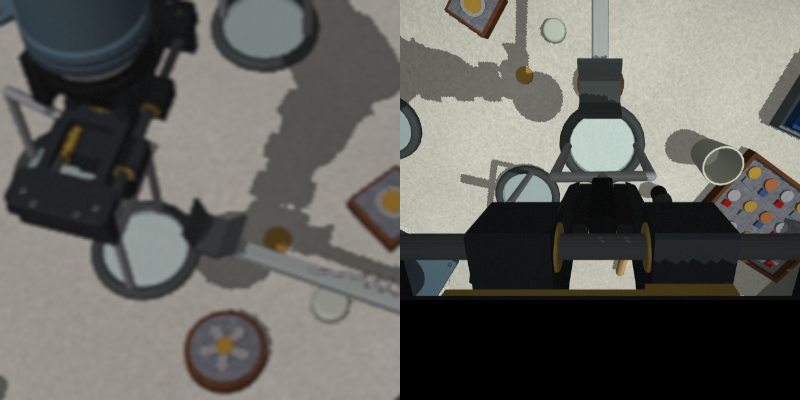

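```bash
python3 - <<'E'
from h import *
n=np.array([.823,.5675,0]);S=np.array([620.6,-157.4,273])
n2=np.array([.823*.98,.5675*.98,-.199]);up=np.array([.823*.199,.5675*.199,.98])
print(proj('w4',[S,S-24*n2+15*up,S-9*n2-4*up,S+9*n2-4*up,S+24*n2+15*up,np.array([570.6,-192.9,334.8-31])]))
w=cv2.imread('pics/w4.png')[70:310,220:420]; cv2.imwrite('pics/c5.png',cv2.resize(w,(500,600),interpolation=2))
E
```

```text
[[321.41598059 148.44393969]
 [321.53612355 195.66059586]
 [321.59297428 167.12733052]
 [321.35125335 131.6672045 ]
 [320.81970905  91.47657584]
 [323.86641367 284.50164142]]
```

View pics/c5.png

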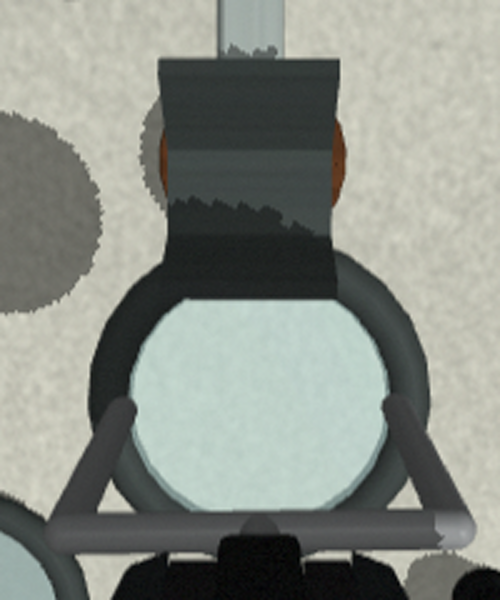

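The crop shows the saddle floor at rows 130–164, centred on column 320, about 2 mm left of the bail centre at 324.5. The predictions agree to 1–2 mm. I'll slide in over the outer wall.

play_rows:
  increments:
    - {"tx": 0,"ty": -0.2,"tz": -0.4,"rx": 0,"ry": 0,"rz": 0,"grip": 255}
    - {"tx": 0.6,"ty": 0,"tz": 0,"rx": 0,"ry": 0,"rz": 0,"grip": 255}
    - {"tx": 1,"ty": 0,"tz": 0,"rx": 0,"ry": 0,"rz": 0,"grip": 255}
    - {"tx": 1,"ty": 0,"tz": 0,"rx": 0,"ry": 0,"rz": 0,"grip": 255}
    - {"tx": 1,"ty": 0,"tz": 0,"rx": 0,"ry": 0,"rz": 0,"grip": 255}
    - {"tx": 1,"ty": 0,"tz": 0,"rx": 0,"ry": 0,"rz": 0,"grip": 255}
    - {"tx": 1,"ty": 0,"tz": 0,"rx": 0,"ry": 0,"rz": 0,"grip": 255}
    - {"tx": 0.6,"ty": 0,"tz": 0,"rx": 0,"ry": 0,"rz": 0,"grip": 255}
    - {"tx": 0,"ty": 0,"tz": 0,"rx": 0,"ry": 0,"rz": 0,"grip": 255}
    - {"tx": 0,"ty": 0,"tz": 0,"rx": 0,"ry": 0,"rz": 0,"grip": 255}

```text
time: 13.7
position: [620.4, -154.6, 339.5]
eef_rot: [0.0, 0.955, 0.296, -0.0]
wrist_force: [-0.2, 0.7, -4.6]
gripper_width: 0.15
grasp_force: 29.9
```

```bash
python3 - <<'E'
from h import *
to(621.4,-156.8,303.5,.604)
cap('wrist','w6')
w=cv2.imread('pics/w6.png')[70:310,220:420]; cv2.imwrite('pics/c6.png',cv2.resize(w,(500,600),interpolation=2))
E
```

```text
t 13.7 p [ 620.4 -154.6  339.5] psi 0.601 zax [-0. -0. -1.] F [-0.17  0.66 -4.59] w 13.2 g 29.9 | d [-0.04  0.24  3.6 ] rz -0.003
```

View pics/c6.png

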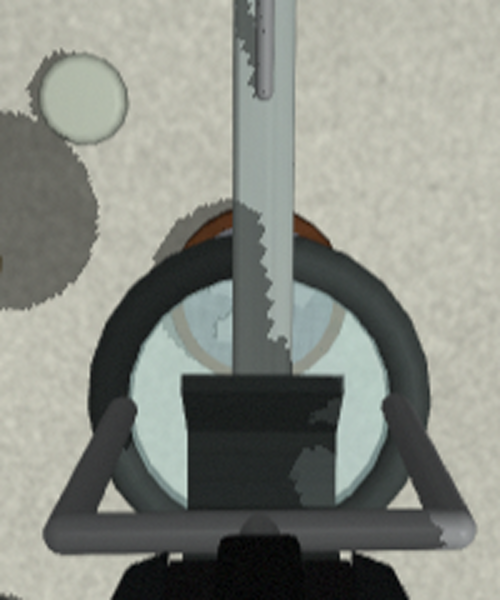

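The saddle (column 262) and bail (column 260) are aligned. I'll lower it, first to contact and then slowly, following the tip's arc.

play_rows:
  increments:
    - {"tx": 0,"ty": 0,"tz": 1,"rx": 0,"ry": 0,"rz": 0,"grip": 255}
    - {"tx": 0,"ty": 0,"tz": 1,"rx": 0,"ry": 0,"rz": 0,"grip": 255}
    - {"tx": 0,"ty": 0,"tz": 0.8,"rx": 0,"ry": 0,"rz": 0,"grip": 255}
    - {"tx": 0,"ty": 0,"tz": 0.5,"rx": 0,"ry": 0,"rz": 0,"grip": 255}
    - {"tx": 0,"ty": 0,"tz": 0.4,"rx": 0,"ry": 0,"rz": 0,"grip": 255}
    - {"tx": -0.05,"ty": 0,"tz": 0.4,"rx": 0,"ry": 0,"rz": 0,"grip": 255}
    - {"tx": -0.05,"ty": 0,"tz": 0.4,"rx": 0,"ry": 0,"rz": 0,"grip": 255}
    - {"tx": -0.05,"ty": 0,"tz": 0.4,"rx": 0,"ry": 0,"rz": 0,"grip": 255}
    - {"tx": -0.05,"ty": 0,"tz": 0.4,"rx": 0,"ry": 0,"rz": 0,"grip": 255}
    - {"tx": -0.05,"ty": 0,"tz": 0.4,"rx": 0,"ry": 0,"rz": 0,"grip": 255}
    - {"tx": 0,"ty": 0,"tz": 0,"rx": 0,"ry": 0,"rz": 0,"grip": 255}
    - {"tx": 0,"ty": 0,"tz": 0,"rx": 0,"ry": 0,"rz": 0,"grip": 255}

```text
time: 14.95
position: [618.4, -155.8, 282.6]
eef_rot: [-0.0, 0.955, 0.296, -0.0]
wrist_force: [-0.2, 0.0, -3.4]
gripper_width: 0.157
grasp_force: 29.9
```

```bash
python3 - <<'E'
from h import *
F(14);to(617,-158,222,.604)
E
```

```text
F [-0.55  0.21 -3.36] sd [0.42 0.54 0.45]
t 15.65 p [ 618.4 -155.8  282.6] psi 0.601 zax [-0. -0. -1.] F [-1.11  0.21 -3.04] w 13.8 g 29.9 | d [-0.24  0.1   6.06] rz -0.003
```

The wrist force has dropped by 1.2 N after about 21 mm of sinking, which matches the spring. I'll go on down most of the remaining way.

play_rows:
  increments:
    - {"tx": -0.05,"ty": 0,"tz": 0.3,"rx": 0,"ry": 0,"rz": 0,"grip": 255}
    - {"tx": -0.05,"ty": 0,"tz": 0.5,"rx": 0,"ry": 0,"rz": 0,"grip": 255}
    - {"tx": -0.03,"ty": 0,"tz": 0.5,"rx": 0,"ry": 0,"rz": 0,"grip": 255}
    - {"tx": -0.03,"ty": 0,"tz": 0.5,"rx": 0,"ry": 0,"rz": 0,"grip": 255}
    - {"tx": 0,"ty": 0,"tz": 0.5,"rx": 0,"ry": 0,"rz": 0,"grip": 255}
    - {"tx": 0,"ty": 0,"tz": 0.5,"rx": 0,"ry": 0,"rz": 0,"grip": 255}
    - {"tx": 0,"ty": 0,"tz": 0.5,"rx": 0,"ry": 0,"rz": 0,"grip": 255}
    - {"tx": 0.05,"ty": 0,"tz": 0.5,"rx": 0,"ry": 0,"rz": 0,"grip": 255}
    - {"tx": 0.05,"ty": 0,"tz": 0.5,"rx": 0,"ry": 0,"rz": 0,"grip": 255}
    - {"tx": 0,"ty": 0,"tz": 0.4,"rx": 0,"ry": 0,"rz": 0,"grip": 255}
    - {"tx": 0,"ty": 0,"tz": 0,"rx": 0,"ry": 0,"rz": 0,"grip": 255}
    - {"tx": 0,"ty": 0,"tz": 0,"rx": 0,"ry": 0,"rz": 0,"grip": 255}

```text
time: 16.85
position: [617.7, -156.0, 235.5]
eef_rot: [-0.0, 0.955, 0.296, -0.0]
wrist_force: [0.8, 1.1, -1.3]
gripper_width: 0.157
grasp_force: 29.9
```

```bash
python3 - <<'E'
from h import *
F(25);to(617,-158,222,.604)
E
```

```text
F [ 0.26  0.72 -0.46] sd [0.55 0.44 0.51]
t 18.1 p [ 617.9 -156.1  235.6] psi 0.601 zax [-0. -0. -1.] F [ 0.03  0.58 -0.02] w 13.8 g 29.9 | d [-0.18  0.1   1.36] rz -0.003
```

play_rows:
  increments:
    - {"tx": 0.05,"ty": 0,"tz": 0.3,"rx": 0,"ry": 0,"rz": 0,"grip": 255}
    - {"tx": 0.05,"ty": 0,"tz": 0.3,"rx": 0,"ry": 0,"rz": 0,"grip": 255}
    - {"tx": 0.05,"ty": 0,"tz": 0.1,"rx": 0,"ry": 0,"rz": 0,"grip": 255}
    - {"tx": 0,"ty": 0,"tz": 0,"rx": 0,"ry": 0,"rz": 0,"grip": 255}
    - {"tx": 0,"ty": 0,"tz": 0,"rx": 0,"ry": 0,"rz": 0,"grip": 255}
    - {"tx": 0,"ty": 0,"tz": 0,"rx": 0,"ry": 0,"rz": 0,"grip": 255}

```text
time: 18.7
position: [618.9, -155.6, 228.5]
eef_rot: [0.0, 0.955, 0.296, -0.0]
wrist_force: [-1.4, -1.0, -0.5]
gripper_width: 0.153
grasp_force: 29.9
```

```bash
python3 - <<'E'
from h import *
F(45);to(617,-158,222,.604)
cap('scene','s7');cap('wrist','w7')
w=cv2.imread('pics/w7.png')[70:370,170:470]; s=cv2.imread('pics/s7.png')[200:380,200:380]
cv2.imwrite('pics/c7.png',np.hstack([cv2.resize(w,(400,400),interpolation=2),cv2.resize(s,(400,400),interpolation=2)]))
E
```

```text
F [-2.06 -2.06 -0.51] sd [0.52 0.56 0.59]
t 20.95 p [ 619.2 -155.2  228.5] psi 0.601 zax [-0.  0. -1.] F [-1.74 -1.   -0.09] w 14.1 g 29.9 | d [-0.34  0.1   0.65] rz -0.003
```

View pics/c7.png

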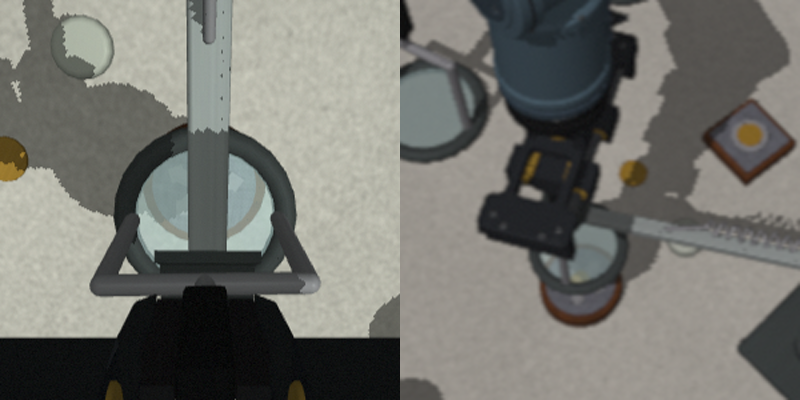

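The crossbar sits in the saddle (bail centre at crop column 206, saddle at 207) with the lens above the star stand. The 2.9 N radial force shows I went 1–1.5 mm too far inward, so I'll back off.

play_rows:
  increments:
    - {"tx": -0.12,"ty": 0,"tz": 0,"rx": 0,"ry": 0,"rz": 0,"grip": 255}
    - {"tx": 0,"ty": 0,"tz": 0,"rx": 0,"ry": 0,"rz": 0,"grip": 255}
    - {"tx": 0,"ty": 0,"tz": 0,"rx": 0,"ry": 0,"rz": 0,"grip": 255}

```text
time: 21.35
position: [618.8, -155.4, 228.9]
eef_rot: [-0.0, 0.955, 0.296, 0.001]
wrist_force: [-0.4, -0.1, -0.4]
gripper_width: 0.155
grasp_force: 29.9
```

```bash
python3 - <<'E'
from h import *
F(45);to(617,-158,222,.604)
E
```

```text
F [1.41 1.13 0.11] sd [0.52 0.63 0.56]
t 23.6 p [ 618.1 -156.   228.5] psi 0.601 zax [-0.  0. -1.] F [0.97 1.05 0.12] w 13.6 g 29.9 | d [-0.21  0.1   0.65] rz -0.003
```

play_rows:
  increments:
    - {"tx": 0.05,"ty": 0,"tz": 0,"rx": 0,"ry": 0,"rz": 0,"grip": 255}
    - {"tx": 0,"ty": 0,"tz": 0,"rx": 0,"ry": 0,"rz": 0,"grip": 255}
    - {"tx": 0,"ty": 0,"tz": 0,"rx": 0,"ry": 0,"rz": 0,"grip": 255}

```text
time: 23.9
position: [618.3, -155.8, 228.4]
eef_rot: [0.0, 0.955, 0.296, -0.0]
wrist_force: [0.3, 1.0, -0.6]
gripper_width: 0.152
grasp_force: 29.9
```

```bash
python3 - <<'E'
from h import *
F(50);to(617,-158,222,.604)
E
```

```text
Traceback (most recent call last):
  File "h.py", line 27, in F
    for _ in range(n): r.capture('top'); a.append(r.get_state()['wrist_force'])
                       ~~~~~~~~~^^^^^^^
ValueError: 200 camera calls are used up
```

Camera calls are used up, so I'll read the force from single-row holds instead.

play_rows:
  increments:
    - {"tx": 0,"ty": 0,"tz": 0,"rx": 0,"ry": 0,"rz": 0,"grip": 255}

```text
time: 25.3
position: [618.5, -155.7, 228.5]
eef_rot: [0.0, 0.955, 0.296, -0.0]
wrist_force: [-1.7, -0.4, -0.3]
gripper_width: 0.153
grasp_force: 29.9
```

play_rows:
  increments:
    - {"tx": 0,"ty": 0,"tz": 0,"rx": 0,"ry": 0,"rz": 0,"grip": 255}

```text
time: 25.4
position: [618.5, -155.8, 228.5]
eef_rot: [0.0, 0.955, 0.296, -0.0]
wrist_force: [-1.8, -1.7, -0.5]
gripper_width: 0.155
grasp_force: 29.9
```

play_rows:
  increments:
    - {"tx": 0,"ty": 0,"tz": 0,"rx": 0,"ry": 0,"rz": 0,"grip": 255}

```text
time: 25.5
position: [618.5, -155.7, 228.5]
eef_rot: [-0.0, 0.955, 0.296, -0.0]
wrist_force: [-1.4, -0.3, -0.0]
gripper_width: 0.157
grasp_force: 29.9
```

play_rows:
  increments:
    - {"tx": 0,"ty": 0,"tz": 0,"rx": 0,"ry": 0,"rz": 0,"grip": 255}

```text
time: 25.6
position: [618.5, -155.7, 228.5]
eef_rot: [0.0, 0.955, 0.296, -0.0]
wrist_force: [-1.2, -0.7, 0.1]
gripper_width: 0.152
grasp_force: 29.9
```

play_rows:
  increments:
    - {"tx": 0,"ty": 0,"tz": 0,"rx": 0,"ry": 0,"rz": 0,"grip": 255}

```text
time: 25.7
position: [618.5, -155.8, 228.5]
eef_rot: [0.0, 0.955, 0.296, -0.0]
wrist_force: [-1.7, -0.7, -0.7]
gripper_width: 0.157
grasp_force: 29.9
```

play_rows:
  increments:
    - {"tx": 0,"ty": 0,"tz": 0,"rx": 0,"ry": 0,"rz": 0,"grip": 255}

```text
time: 25.8
position: [618.5, -155.7, 228.5]
eef_rot: [-0.0, 0.955, 0.296, -0.0]
wrist_force: [-2.6, -0.8, -0.1]
gripper_width: 0.154
grasp_force: 29.9
```

play_rows:
  increments:
    - {"tx": 0,"ty": 0,"tz": 0,"rx": 0,"ry": 0,"rz": 0,"grip": 255}

```text
time: 25.9
position: [618.5, -155.7, 228.5]
eef_rot: [0.0, 0.955, 0.296, -0.0]
wrist_force: [-2.7, -0.9, -0.6]
gripper_width: 0.156
grasp_force: 29.9
```

play_rows:
  increments:
    - {"tx": 0,"ty": 0,"tz": 0,"rx": 0,"ry": 0,"rz": 0,"grip": 255}

```text
time: 26.0
position: [618.6, -155.7, 228.6]
eef_rot: [0.0, 0.955, 0.296, -0.0]
wrist_force: [-1.5, -1.5, -1.0]
gripper_width: 0.152
grasp_force: 29.9
```

play_rows:
  increments:
    - {"tx": 0,"ty": 0,"tz": 0,"rx": 0,"ry": 0,"rz": 0,"grip": 255}

```text
time: 26.1
position: [618.6, -155.7, 228.5]
eef_rot: [0.0, 0.955, 0.296, -0.0]
wrist_force: [-1.7, -0.9, -0.7]
gripper_width: 0.158
grasp_force: 29.9
```

play_rows:
  increments:
    - {"tx": 0,"ty": 0,"tz": 0,"rx": 0,"ry": 0,"rz": 0,"grip": 255}

```text
time: 26.2
position: [618.5, -155.7, 228.5]
eef_rot: [0.0, 0.955, 0.296, -0.0]
wrist_force: [-2.5, -0.8, -1.0]
gripper_width: 0.152
grasp_force: 29.9
```

The radial force is stiction: about −2 N when moved in, +1.8 N when moved out. Allowing for its coupling through the arm's slope, about 0.2 N of weight is still on the gripper, which is roughly 3 mm of sinking.

play_rows:
  increments:
    - {"tx": 0,"ty": 0,"tz": 0.1,"rx": 0,"ry": 0,"rz": 0,"grip": 255}
    - {"tx": 0,"ty": 0,"tz": 0.1,"rx": 0,"ry": 0,"rz": 0,"grip": 255}
    - {"tx": 0,"ty": 0,"tz": 0.1,"rx": 0,"ry": 0,"rz": 0,"grip": 255}
    - {"tx": 0,"ty": 0,"tz": 0,"rx": 0,"ry": 0,"rz": 0,"grip": 255}
    - {"tx": 0,"ty": 0,"tz": 0,"rx": 0,"ry": 0,"rz": 0,"grip": 255}
    - {"tx": 0,"ty": 0,"tz": 0,"rx": 0,"ry": 0,"rz": 0,"grip": 255}

```text
time: 26.8
position: [618.8, -155.6, 225.7]
eef_rot: [0.0, 0.955, 0.296, 0.0]
wrist_force: [-1.7, -0.4, -0.1]
gripper_width: 0.152
grasp_force: 29.9
```

play_rows:
  increments:
    - {"tx": 0,"ty": 0,"tz": 0,"rx": 0,"ry": 0,"rz": 0,"grip": 255}

```text
time: 26.9
position: [618.8, -155.6, 225.7]
eef_rot: [0.0, 0.955, 0.296, 0.0]
wrist_force: [-0.1, -1.1, 0.1]
gripper_width: 0.151
grasp_force: 29.9
```

play_rows:
  increments:
    - {"tx": 0,"ty": 0,"tz": 0,"rx": 0,"ry": 0,"rz": 0,"grip": 255}

```text
time: 27.0
position: [618.7, -155.6, 225.7]
eef_rot: [0.0, 0.955, 0.296, 0.0]
wrist_force: [-0.2, 0.2, -0.6]
gripper_width: 0.155
grasp_force: 29.9
```

play_rows:
  increments:
    - {"tx": 0,"ty": 0,"tz": 0,"rx": 0,"ry": 0,"rz": 0,"grip": 255}

```text
time: 27.1
position: [618.8, -155.6, 225.7]
eef_rot: [0.0, 0.955, 0.296, 0.0]
wrist_force: [-0.5, -0.3, -0.6]
gripper_width: 0.155
grasp_force: 29.9
```

play_rows:
  increments:
    - {"tx": 0,"ty": 0,"tz": 0,"rx": 0,"ry": 0,"rz": 0,"grip": 255}

```text
time: 27.2
position: [618.7, -155.6, 225.6]
eef_rot: [0.0, 0.955, 0.296, 0.0]
wrist_force: [-1.3, 0.1, -0.4]
gripper_width: 0.155
grasp_force: 29.9
```

play_rows:
  increments:
    - {"tx": 0,"ty": 0,"tz": 0,"rx": 0,"ry": 0,"rz": 0,"grip": 255}

```text
time: 27.3
position: [618.7, -155.6, 225.6]
eef_rot: [0.0, 0.955, 0.296, 0.0]
wrist_force: [-0.5, -0.7, -0.2]
gripper_width: 0.154
grasp_force: 29.9
```

play_rows:
  increments:
    - {"tx": 0,"ty": 0,"tz": 0,"rx": 0,"ry": 0,"rz": 0,"grip": 255}

```text
time: 27.4
position: [618.7, -155.6, 225.6]
eef_rot: [0.0, 0.955, 0.296, 0.0]
wrist_force: [-0.5, -0.4, 0.6]
gripper_width: 0.159
grasp_force: 29.9
```

play_rows:
  increments:
    - {"tx": 0,"ty": 0,"tz": 0,"rx": 0,"ry": 0,"rz": 0,"grip": 255}

```text
time: 27.5
position: [618.7, -155.6, 225.6]
eef_rot: [0.0, 0.955, 0.296, 0.0]
wrist_force: [-0.4, 0.7, -0.2]
gripper_width: 0.155
grasp_force: 29.9
```

play_rows:
  increments:
    - {"tx": 0,"ty": 0,"tz": 0,"rx": 0,"ry": 0,"rz": 0,"grip": 255}

```text
time: 27.6
position: [618.7, -155.6, 225.6]
eef_rot: [0.0, 0.955, 0.296, 0.0]
wrist_force: [-0.2, 0.2, -0.5]
gripper_width: 0.154
grasp_force: 29.9
```

play_rows:
  increments:
    - {"tx": 0,"ty": 0,"tz": 0,"rx": 0,"ry": 0,"rz": 0,"grip": 255}

```text
time: 27.7
position: [618.7, -155.6, 225.6]
eef_rot: [0.0, 0.955, 0.296, 0.0]
wrist_force: [0.1, -0.6, -1.0]
gripper_width: 0.156
grasp_force: 29.9
```

The vertical force is within noise of balance, and the measured spring rate puts equilibrium at a TCP height of 225–226 mm. I'll lower 1 mm more, then release and wait.

play_rows:
  increments:
    - {"tx": 0,"ty": 0,"tz": 0.1,"rx": 0,"ry": 0,"rz": 0,"grip": 255}
    - {"tx": 0,"ty": 0,"tz": 0,"rx": 0,"ry": 0,"rz": 0,"grip": 255}
    - {"tx": 0,"ty": 0,"tz": 0,"rx": 0,"ry": 0,"rz": 0,"grip": 255}
    - {"tx": 0,"ty": 0,"tz": 0,"rx": 0,"ry": 0,"rz": 0,"grip": 140}
    - {"tx": 0,"ty": 0,"tz": 0,"rx": 0,"ry": 0,"rz": 0,"grip": 140}
    - {"tx": 0,"ty": 0,"tz": 0,"rx": 0,"ry": 0,"rz": 0,"grip": 140}
    - {"tx": 0,"ty": 0,"tz": 0,"rx": 0,"ry": 0,"rz": 0,"grip": 140}
    - {"tx": 0,"ty": 0,"tz": 0,"rx": 0,"ry": 0,"rz": 0,"grip": 140}
    - {"tx": 0,"ty": 0,"tz": 0,"rx": 0,"ry": 0,"rz": 0,"grip": 140}
    - {"tx": 0,"ty": 0,"tz": 0,"rx": 0,"ry": 0,"rz": 0,"grip": 140}
    - {"tx": 0,"ty": 0,"tz": 0,"rx": 0,"ry": 0,"rz": 0,"grip": 140}
    - {"tx": 0,"ty": 0,"tz": 0,"rx": 0,"ry": 0,"rz": 0,"grip": 140}

```text
time: 28.9
position: [618.6, -155.7, 224.5]
eef_rot: [-0.0, 0.955, 0.296, -0.0]
wrist_force: [0.1, 0.5, -0.6]
gripper_width: 0.45
grasp_force: 0.0
```

play_rows:
  increments:
    - {"tx": 0,"ty": 0,"tz": 0,"rx": 0,"ry": 0,"rz": 0,"grip": 140}
    - {"tx": 0,"ty": 0,"tz": 0,"rx": 0,"ry": 0,"rz": 0,"grip": 140}
    - {"tx": 0,"ty": 0,"tz": 0,"rx": 0,"ry": 0,"rz": 0,"grip": 140}
    - {"tx": 0,"ty": 0,"tz": 0,"rx": 0,"ry": 0,"rz": 0,"grip": 140}
    - {"tx": 0,"ty": 0,"tz": 0,"rx": 0,"ry": 0,"rz": 0,"grip": 140}
    - {"tx": 0,"ty": 0,"tz": 0,"rx": 0,"ry": 0,"rz": 0,"grip": 140}
    - {"tx": 0,"ty": 0,"tz": 0,"rx": 0,"ry": 0,"rz": 0,"grip": 140}
    - {"tx": 0,"ty": 0,"tz": 0,"rx": 0,"ry": 0,"rz": 0,"grip": 140}
    - {"tx": 0,"ty": 0,"tz": 0,"rx": 0,"ry": 0,"rz": 0,"grip": 140}
    - {"tx": 0,"ty": 0,"tz": 0,"rx": 0,"ry": 0,"rz": 0,"grip": 140}

```text
time: 29.9
position: [618.6, -155.7, 224.6]
eef_rot: [0.0, 0.955, 0.296, -0.0]
wrist_force: [-0.1, 0.1, -0.1]
gripper_width: 0.451
grasp_force: 0.0
```

play_rows:
  increments:
    - {"tx": 0,"ty": 0,"tz": -0.5,"rx": 0,"ry": 0,"rz": 0,"grip": 140}
    - {"tx": 0,"ty": 0,"tz": -1,"rx": 0,"ry": 0,"rz": 0,"grip": 140}
    - {"tx": 0,"ty": 0,"tz": -1,"rx": 0,"ry": 0,"rz": 0,"grip": 140}
    - {"tx": 0,"ty": 0,"tz": -1.5,"rx": 0,"ry": 0,"rz": 0,"grip": 140}
    - {"tx": 0,"ty": 0,"tz": -2,"rx": 0,"ry": 0,"rz": 0,"grip": 140}
    - {"tx": 0,"ty": 0,"tz": -2,"rx": 0,"ry": 0,"rz": 0,"grip": 140}
    - {"tx": 0,"ty": 0,"tz": -3,"rx": 0,"ry": 0,"rz": 0,"grip": 140}
    - {"tx": 0,"ty": 0,"tz": -2,"rx": 0,"ry": 0,"rz": 0,"grip": 140}
    - {"tx": 0,"ty": 0,"tz": 0,"rx": 0,"ry": 0,"rz": 0,"grip": 140}
    - {"tx": 0,"ty": 0,"tz": 0,"rx": 0,"ry": 0,"rz": 0,"grip": 140}

```text
time: 30.9
position: [618.7, -155.6, 355.2]
eef_rot: [0.0, 0.955, 0.296, 0.0]
wrist_force: [-1.2, 0.4, -0.3]
gripper_width: 0.451
grasp_force: 0.0
```

play_rows:
  increments:
    - {"tx": 0,"ty": 0,"tz": 0,"rx": 0,"ry": 0,"rz": 0,"grip": 140}
    - {"tx": 0,"ty": 0,"tz": 0,"rx": 0,"ry": 0,"rz": 0,"grip": 140}
    - {"tx": 0,"ty": 0,"tz": 0,"rx": 0,"ry": 0,"rz": 0,"grip": 140}
    - {"tx": 0,"ty": 0,"tz": 0,"rx": 0,"ry": 0,"rz": 0,"grip": 140}
    - {"tx": 0,"ty": 0,"tz": 0,"rx": 0,"ry": 0,"rz": 0,"grip": 140}
    - {"tx": 0,"ty": 0,"tz": 0,"rx": 0,"ry": 0,"rz": 0,"grip": 140}
    - {"tx": 0,"ty": 0,"tz": 0,"rx": 0,"ry": 0,"rz": 0,"grip": 140}
    - {"tx": 0,"ty": 0,"tz": 0,"rx": 0,"ry": 0,"rz": 0,"grip": 140}
    - {"tx": 0,"ty": 0,"tz": 0,"rx": 0,"ry": 0,"rz": 0,"grip": 140}
    - {"tx": 0,"ty": 0,"tz": 0,"rx": 0,"ry": 0,"rz": 0,"grip": 140}
    - {"tx": 0,"ty": 0,"tz": 0,"rx": 0,"ry": 0,"rz": 0,"grip": 140}
    - {"tx": 0,"ty": 0,"tz": 0,"rx": 0,"ry": 0,"rz": 0,"grip": 140}

```text
time: 32.1
position: [618.6, -155.6, 354.6]
eef_rot: [-0.0, 0.955, 0.296, -0.0]
wrist_force: [-0.1, 0.2, -0.3]
gripper_width: 0.454
grasp_force: 0.0
```

play_rows:
  increments:
    - {"tx": 0,"ty": 0,"tz": 0,"rx": 0,"ry": 0,"rz": 0,"grip": 140}
    - {"tx": 0,"ty": 0,"tz": 0,"rx": 0,"ry": 0,"rz": 0,"grip": 140}
    - {"tx": 0,"ty": 0,"tz": 0,"rx": 0,"ry": 0,"rz": 0,"grip": 140}
    - {"tx": 0,"ty": 0,"tz": 0,"rx": 0,"ry": 0,"rz": 0,"grip": 140}
    - {"tx": 0,"ty": 0,"tz": 0,"rx": 0,"ry": 0,"rz": 0,"grip": 140}
    - {"tx": 0,"ty": 0,"tz": 0,"rx": 0,"ry": 0,"rz": 0,"grip": 140}
    - {"tx": 0,"ty": 0,"tz": 0,"rx": 0,"ry": 0,"rz": 0,"grip": 140}
    - {"tx": 0,"ty": 0,"tz": 0,"rx": 0,"ry": 0,"rz": 0,"grip": 140}
    - {"tx": 0,"ty": 0,"tz": 0,"rx": 0,"ry": 0,"rz": 0,"grip": 140}
    - {"tx": 0,"ty": 0,"tz": 0,"rx": 0,"ry": 0,"rz": 0,"grip": 140}
    - {"tx": 0,"ty": 0,"tz": 0,"rx": 0,"ry": 0,"rz": 0,"grip": 140}
    - {"tx": 0,"ty": 0,"tz": 0,"rx": 0,"ry": 0,"rz": 0,"grip": 140}

```text
time: 33.3
position: [618.6, -155.6, 354.6]
eef_rot: [0.0, 0.955, 0.296, 0.0]
wrist_force: [0.0, 1.0, -0.3]
gripper_width: 0.451
grasp_force: 0.0
```

```bash
python3 -c "
from cell import r
print(r.hand_in())"
```

```text
the job is handed in; nothing more can be done
None
```

I hung the smallest magnifier in the saddle over the star medal, released it near force balance and handed the job in at about 33 s; no verdict came back, and with the camera calls used up I couldn't check by picture that it stayed in place after release.

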